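Refit the filter cover of a soldering-fume extractor with its push rivets

ROBOT

A 7-joint arm with a two-finger parallel gripper is mounted at the origin on the work surface. World frame = base frame: x ahead of the robot, y to its left, z up, the work surface at z = 0. Lengths are in m, angles in rad, forces in N, time in s.
With the tool pointing down it reaches from about 0.425 to 0.95 m from the base axis. Payload 4.7 kg.
Tool frame: the origin (TCP) lies on the centre line of the jaws, within the pads' length; the fingertips stand 22 mm ahead of it and the grasp point (between the pads) lies 3 mm ahead of it; z points along the fingers, y is the line along which they close (so a half turn about z gives the same grasp; the last joint's range is limited). The gripper opens to 87 mm and grips with 3 to 60 N. Pads are 19 mm wide; open, the fingers measure 117 mm over their backs; the gripper's body (75 mm by 190 mm) begins 51 mm behind the grasp point.
Start: joints at [1.088, 0.469, -0.049, 1.532, 0.024, 1.141, -0.082], TCP at [0.296, -0.607, 0.245] pointing down, gripper open.
Joint ranges: [-2.59, 2.59], [-0.33, 1.99], [-1.39, 1.29], [0.1, 2.45], [-1.04, 4.18], [0.21, 1.99], [-2.66, 2.66]. Speed limits (rad/s): [2.57, 2.57, 3.14, 3.14, 3.14, 3.14, 3.14].

INTERFACE

Orientations are given as a rotation vector (axis times angle).
In Python, from plant import arm, cams gives the robot as it stands.
- The arm moves only by the tool servo_tool, never from a script. Its argument "rows" is a list of rows, each an object with "delta_rot": the turn, a rotation vector about the world's x, y, z as a fraction of full scale, a list of three; "translation": the shift along the world's x, y, z as a fraction of full scale, a list of three; "grip": the opening, from -1 (shut) to 1 (fully open). In form: [{"delta_rot": [rx, ry, rz], "translation": [x, y, z], "grip": grip}, ...]. A call has 1 to 10 rows; each row shifts and turns the commanded pose from where the row before left it; what a row does not reach is not made up. Full scale, the value 1, is 0.06 m for a shift and 10 degrees for a turn. A row lasts 1/8 s, in which the tool goes at most 62.5 mm and 10.7 degrees, less where a joint would pass 70% of its speed; a pose out of reach is approached as far as the arm can. A call with a number of a shift or a turn outside -1 to 1 is refused whole. A call with a gripper value outside its range is refused whole. The fingers move at their own pace and stop on an object; the grip force is fixed at half the most. Time passes only in rows, so rows that do not move let the fingers close. It gives the time, the measured TCP pose, the force, the opening and the grip force at its end, in the units of the state.
- arm.observe(): the state, without advancing time (a new reading comes with each control period).
- cams.read_camera(name): name is "side" or "top" or "wrist"; returns the picture (420x560x3 uint8, red, green, blue); there is no depth.
- cams.calibration(name): a dict with "fx", "fy", "cx", "cy" (pixels), "extrinsics" (4x4, takes a point from world to camera coordinates); the wrist camera has in their place "mount" (4x4, takes a point from camera to tool coordinates, whose origin is the TCP and whose axes are the flange's). Camera axes: x right, y down, z forward; pixel columns grow to the right and rows downward; lengths in m; the calibration is good to about 2 mm. A picture is of the moment at which its call begins: read the wrist's pose just before it. calibration takes no time and is no camera call.
- arm.hand_in(): hands the job in; it is judged then, once.
The state is a dict: "time": time; "joints": joint angles; "qvel": joint speeds; "effort": joint torques, N m; "tcp_pos": TCP position; "eef_rot": TCP orientation; "ft_force": force on the tool from outside, world axes, zero at the start; "moment": the same for the moment, N m; "opening": finger opening in m; "gripper_force": force on a finger pad.
Only numpy, scipy, OpenCV 4.12 (cv2) and the standard library are available. Lean on these libraries where they do the work, as an engineer would, in place of code of your own. Each camera call takes 0.05 s, during which the arm holds its last target. There are 200 camera calls.

TASK

The fume extractor's filter is in, but its cover is still lying on the bench with the centre pins of its two push rivets drawn up. Set the cover onto the filter bay so that it lies flat with both rivets in their holes and the pins still up, then push both pins fully home, flush with their collars, so that the rivets spread and lock it. Leave the other things on the bench where they are.

Things in the scene. Friction and masses are not known exactly. Their poses are not given: they have to be found in the camera images.
- extractor: Low grey fume-extractor box, fixed, 190 (x) x 280 (y) x 60 mm high, a 30 mm long pipe spigot on its +x side. On it a raised filter bay, 95 (x) x 200 (y) mm; its flat top frame is 88 mm above the origin, 4 mm thick, with a 70 x 116 mm opening over the pleated filter and a 16 mm rivet hole at each end (24 mm free below the frame). Origin: centre of the underside; z up, y along the bay.
- hole_a (a point): Centre of the rivet hole at the bay's +y end, at the height of the frame's top (80 mm from the bay's middle).
- hole_b (a point): Centre of the rivet hole at the bay's -y end, at the height of the frame's top (80 mm from the bay's middle).
- cover: Loose filter cover of folded grey sheet, 112 (x) x 204 (y) mm, about 0.45 kg. Plate 3 mm thick, its underside 26 mm above the origin; it stands on flanges along its long sides, 107 mm apart inside. A push rivet 80 mm from the middle at each end. Fits either way round. Seated, its origin is 62 mm above the extractor's, same axis, y along y. Origin: centre between the flanges' lower edges; z up.
- handle (a point): Middle of the cover's handle bar: a flat steel bow along the cover's y, 82 mm long, 12 mm wide in x, 14 mm high, its centre 27 mm above the plate's top (20 mm free under it), 56 mm above the cover's origin.
- pin_a (a joint): Travel of the centre pin of the rivet at the cover's +y end: 0 = drawn up, 0.012 m = fully home. It slides stiffly (about 9 N all the way, then a dead stop), does not spring back and stays where it is left. At the start it is 0 to 3 mm in.
- pin_b (a joint): The same for the rivet at the cover's -y end.
- rivet_a_top (a point): Middle of the top of pin a: black nylon, a slightly domed head 19 mm across and 8 mm thick on an 11 mm stem, in a dark grey 32 mm collar 4 mm high (collar top 33 mm above the cover's origin). Drawn up its top is 13.5 mm above the collar's, home 1.5 mm.
- rivet_b_top (a point): The same for pin b. Under the plate each rivet has a 13 mm wide nose 23 mm long, tapering to 5 mm over its lower 12 mm. The pin drives two prongs 4 mm sideways out of the nose, under the frame; with a pin home the nose does not pass the hole.
- board: Bystander: pale, scorched soldering board 90 x 150 x 20 mm lying flat. Origin: centre of the underside.
- hammer: Bystander: small hammer lying along its own x.
- beaker: Bystander: empty glass beaker, 84 mm across and 115 mm high. Origin: centre of the underside.
- third_hand: Bystander: soldering third hand, a round iron foot 76 mm across with a post and a tweezer arm along its x, 110 mm high and reaching 150 mm. Origin: centre of the foot's underside.

How it is judged:
On the way:
1. the cover lies flat on the filter bay with both rivets in their holes, both pins still up (z of cover in the frame of extractor below 0.065 m and horizontal distance between cover and extractor below 0.005 m and angle between the z axis of cover and the z axis of extractor, either way round below 0.03 rad and angle between the y axis of cover and the y axis of extractor, either way round below 0.06 rad and value of joint each of pin_a, pin_b below 0.006 m), for 0.2 s.
At the end, for the whole second after the job is handed in: The cover lies flat on the filter bay (within 2.5 mm of fully down, within 5 mm of centred, along the bay within 0.06 rad, level within 0.025 rad) and at rest, and both rivet pins are within 1.5 mm of fully home (z of cover in the frame of extractor between 0.0595 and 0.0645 m and horizontal distance between cover and extractor below 0.005 m and angle between the z axis of cover and the z axis of extractor, either way round below 0.025 rad and angle between the y axis of cover and the y axis of extractor, either way round below 0.06 rad and value of joint each of pin_a, pin_b above 0.0105 m and linear speed of cover below 0.01 m/s); the robot touches nothing.
It fails at once if the soldering board, hammer, beaker or third hand is moved more than 30 mm or the beaker or third hand tips (distance of any of board, hammer, beaker, third_hand from where it was at the start of the episode above 0.03 m or angle between any of beaker, third_hand's own z axis and vertical above 0.3 rad).
It also fails if it takes over 61 s, if anything falls off the work surface, if the arm or the gripper's body presses on something with over 40 N, if the wrist force passes 120 N, or if a joint passes its speed limit or range.

## Working session

There is one attempt and no reset: what is moved stays moved. The work goes in short steps, Python scripts to look and compute and a tool call to move; the robot and the scene stay as the last step left them, time stands still between calls to the robot, and variables do not carry over. Pictures are saved under pics/ and viewed, at most 10 in all, crops included, and the job is handed in when it is done.

Besides the shell and the picture viewer there is one more tool, called after "Request:" in YAML: its name, and indented under it one key for each argument. servo_tool: Moves the arm, as the interface text tells. Its arguments: {"type":"object","properties":{"rows":{"type":"array","items":{"type":"object","properties":{"delta_rot":{"type":"array","items":{"type":"number","minimum":-1,"maximum":1}},"translation":{"type":"array","items":{"type":"number","minimum":-1,"maximum":1}},"grip":{"type":"number"}}}}},"required":["rows"]}

```bash
mkdir -p pics
cat > h.py <<'E'
import numpy as np, cv2
from plant import arm, cams
from scipy.spatial.transform import Rotation as R
def ext(name, s=None):
    c=cams.calibration(name); K=np.array([[c['fx'],0,c['cx']],[0,c['fy'],c['cy']],[0,0,1.]])
    if 'extrinsics' in c: return K,np.array(c['extrinsics'])
    T=np.eye(4);T[:3,:3]=R.from_rotvec(s['eef_rot']).as_matrix();T[:3,3]=s['tcp_pos']
    return K,np.linalg.inv(T@np.array(c['mount']))
def proj(KE,p):
    K,E=KE; q=K@(E[:3,:3]@np.asarray(p,float)+E[:3,3]); return q[:2]/q[2]
def atz(KE,uv,z):
    K,E=KE; d=E[:3,:3].T@np.linalg.inv(K)@[uv[0],uv[1],1]; o=-E[:3,:3].T@E[:3,3]
    return o+d*(z-o[2])/d[2]
def tri(KEs,uvs):
    A=[]
    for (K,E),(u,v) in zip(KEs,uvs):
        P=K@E[:3]; A+=[u*P[2]-P[0],v*P[2]-P[1]]
    X=np.linalg.svd(np.array(A))[2][-1]; X=X[:3]/X[3]
    return X,[np.round(proj(k,X)-u,1) for k,u in zip(KEs,uvs)]
E
python3 - <<'E'
from h import *
s=arm.observe(); print(s)
for n in('top','side'):
    im=cams.read_camera(n); cv2.imwrite(f'pics/{n}0.png',cv2.resize(im[...,::-1],(800,600),interpolation=cv2.INTER_CUBIC))
    np.save(f'{n}0.npy',im)
    K,E=ext(n); print(n,K[0],K[1],-E[:3,:3].T@E[:3,3],E[2,:3])
print(cams.calibration('wrist')['mount'])
E
```

```text
{'time': 0.0, 'joints': array([ 1.08810826,  0.46943811, -0.04860343,  1.5336578 ,  0.02410317,
        1.1409981 , -0.08227237]), 'qvel': array([-0.00018561,  0.00025054, -0.00084634, -0.00109572, -0.00074427,
       -0.00021509, -0.00040206]), 'effort': array([-6.53562747e-04, -5.07981706e+01, -8.10997747e-02, -2.36156327e+01,
       -6.14312897e-02,  3.78652441e-02,  1.64689350e-04]), 'tcp_pos': array([ 0.2956796 , -0.60619105,  0.24351696]), 'eef_rot': array([-3.05924659e+00, -7.06395232e-01,  7.80630781e-04]), 'ft_force': array([-0.09366078,  0.56843111,  0.54895509]), 'moment': array([0.02878601, 0.02896104, 0.00446126]), 'gripper_force': 0.0, 'opening': 0.08691310931598267}
top [459.35380958   0.         281.43212073] [  0.         459.35380958 208.56178155] [ 0.47309258 -0.01917793  1.44738699] [ 0.1111106   0.0171274  -0.99366045]
side [397.27375127   0.         275.39842025] [  0.         397.27375127 204.67364197] [0.23862528 0.98509725 0.97770018] [ 0.29093484 -0.70974779 -0.64157228]
[[ 5.67013956e-04 -9.67272554e-01 -2.53739008e-01  6.94395467e-02]
 [ 9.99999564e-01  7.36624783e-04 -5.73436573e-04  7.26625219e-04]
 [ 7.41579900e-04 -2.53738572e-01  9.67272551e-01 -1.40141146e-01]
 [ 0.00000000e+00  0.00000000e+00  0.00000000e+00  1.00000000e+00]]
```

View pics/top0.png

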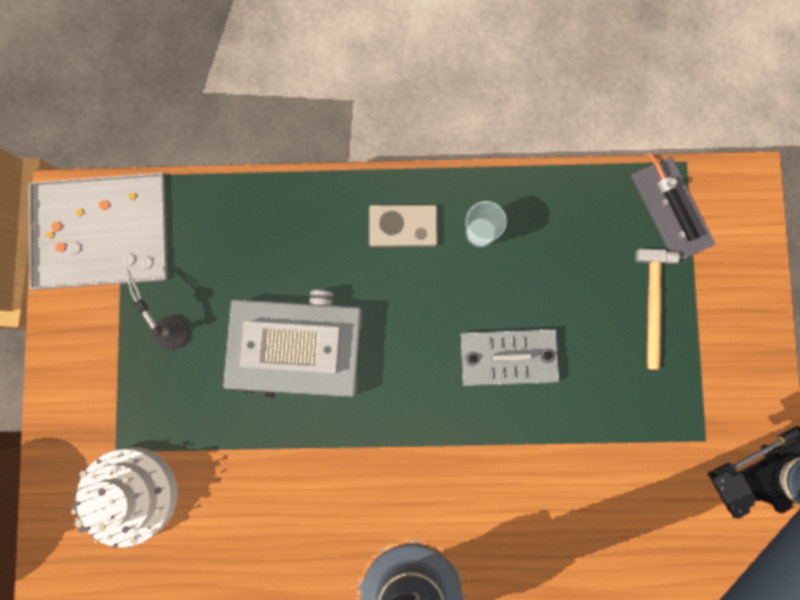

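View pics/side0.png

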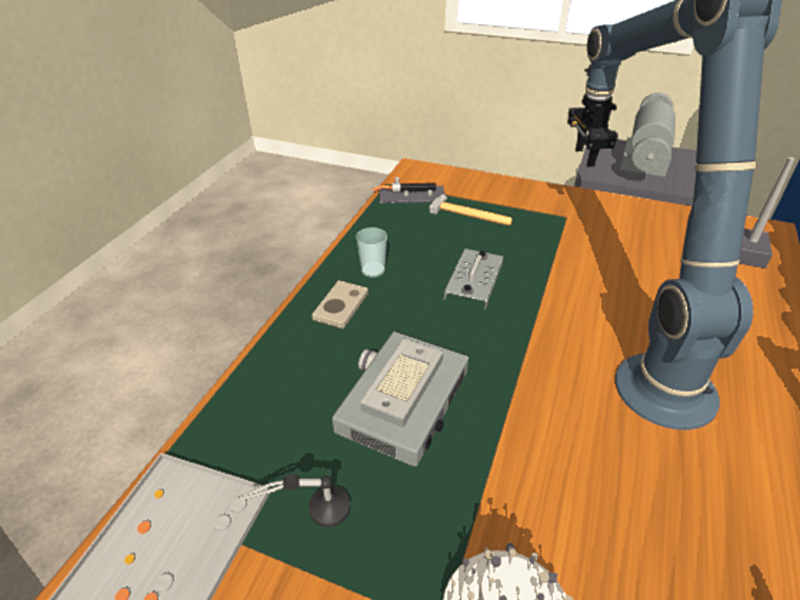

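The top picture shows the cover at about (511,357), with its rivets at (473,357) and (548,355), and the bay at about (290,347), with its holes at (251,345) and (327,350). The side view shows the same things: rivets at (467,289) and (483,253), holes at (386,404) and (420,352).

Run:
```python
from h import *
k=[ext('top'),ext('side')]
for n,a,b in [('rivL',(473.5,357.5),(467,289)),('rivR',(548.5,355),(483.5,254)),('handle',(511,356),(475,267)),('holeL',(251,345.5),(386,404)),('holeR',(327.5,350),(420,352))]:
    print(n,tri(k,[np.array(a)*.7,np.array(b)*.7]))
s=arm.observe(); M=R.from_rotvec(s['eef_rot']).as_matrix();print(M)
```

```text
rivL (array([ 0.49733414, -0.14646768,  0.0273344 ]), [array([0.2, 0.8]), array([-0.9, -0.1])])
rivR (array([ 0.49775319, -0.30682467,  0.03134891]), [array([0.3, 1.3]), array([-1.4, -0.1])])
handle (array([ 0.49857384, -0.22461846,  0.04363085]), [array([0.2, 0.8]), array([-0.9, -0.1])])
holeL (array([0.53206458, 0.32135402, 0.08143574]), [array([0.1, 0.2]), array([-0.3, -0. ])])
holeR (array([0.51854199, 0.16127099, 0.08034207]), [array([0.2, 0.6]), array([-0.7, -0.1])])
[[ 8.98785266e-01  4.38388352e-01 -8.35559628e-04]
 [ 4.38389145e-01 -8.98783880e-01  1.57959505e-03]
 [-5.85114528e-05 -1.78601703e-03 -9.99998403e-01]]
```

Request:
servo_tool:
  rows:
    - {"translation": [0.425, 0.846, 0.11], "delta_rot": [0, 0, 0.8], "grip": 1}
    - {"translation": [0.425, 0.846, 0.11], "delta_rot": [0, 0, 0.8], "grip": 1}
    - {"translation": [0.425, 0.846, 0.11], "delta_rot": [0, 0, 0.8], "grip": 1}
    - {"translation": [0.425, 0.846, 0.11], "delta_rot": [0, 0, 0.8], "grip": 1}
    - {"translation": [0.425, 0.846, 0.11], "delta_rot": [0, 0, 0.8], "grip": 1}
    - {"translation": [0.425, 0.846, 0.11], "delta_rot": [0, 0, 0.8], "grip": 1}
    - {"translation": [0.425, 0.846, 0.11], "delta_rot": [0, 0, 0.8], "grip": 1}
    - {"translation": [0.425, 0.846, 0.11], "delta_rot": [0, 0, 0.8], "grip": 1}
    - {"translation": [0, 0, 0], "delta_rot": [0, 0, 0], "grip": 1}
    - {"translation": [0, 0, 0], "delta_rot": [0, 0, 0], "grip": 1}

```text
time: 1.35
tcp_pos: [0.4995, -0.2011, 0.2969]
eef_rot: [-2.222, -2.22, 0.002]
ft_force: [0.6, -0.5, -0.3]
opening: 0.0872
gripper_force: 0.0
```

```bash
cat > shot.py <<'E'
import sys,pickle
from h import *
n=sys.argv[1]; s=arm.observe(); im=cams.read_camera('wrist'); K,E=ext('wrist',s)
pickle.dump((K,E,im),open(n+'.pkl','wb')); cv2.imwrite(f'pics/{n}.png',cv2.resize(im[...,::-1],(800,600),interpolation=cv2.INTER_CUBIC))
print(s['time'],s['tcp_pos'],s['eef_rot'],s['ft_force'],K[0,0]); print(R.from_rotvec(s['eef_rot']).as_matrix().round(4))
E
python3 shot.py w1
```

```text
1.35 [ 0.49947002 -0.20114534  0.29693058] [-2.22191601e+00 -2.22026635e+00  1.58492125e-03] [ 0.56059694 -0.50044065 -0.2968268 ] 318.3220332748853
[[ 7.0e-04  1.0e+00 -1.1e-03]
 [ 1.0e+00 -7.0e-04 -4.0e-04]
 [-4.0e-04 -1.1e-03 -1.0e+00]]
```

View pics/w1.png

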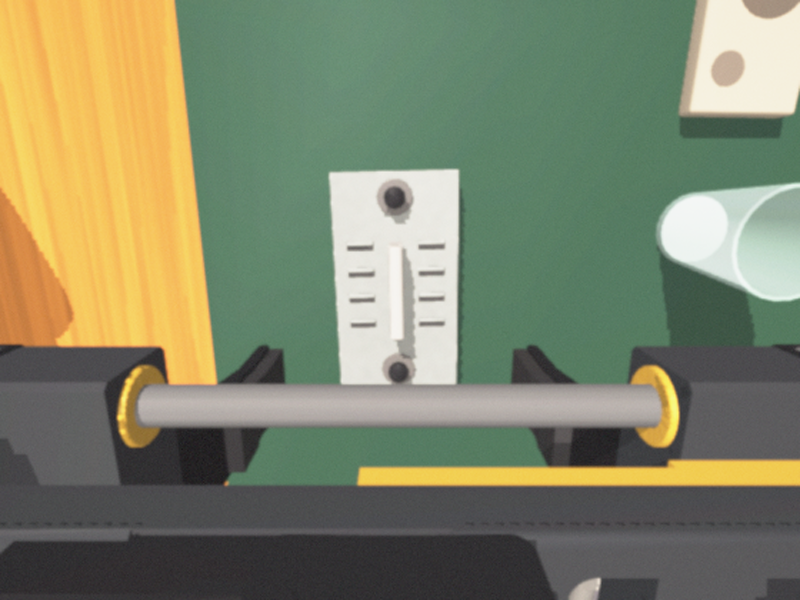

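The wrist view shows the cover almost square to the image, with the pins at (394,197) and (398.5,371) and the handle bar from (396,246) to (397.5,340). I'll take a second, lower view.

Request:
servo_tool:
  rows:
    - {"translation": [0, -0.4, -0.7], "delta_rot": [0, 0, 0], "grip": 1}
    - {"translation": [0, -0.4, -0.7], "delta_rot": [0, 0, 0], "grip": 1}
    - {"translation": [0, 0, 0], "delta_rot": [0, 0, 0], "grip": 1}
    - {"translation": [0, 0, 0], "delta_rot": [0, 0, 0], "grip": 1}

```text
time: 1.9
tcp_pos: [0.5004, -0.2487, 0.2144]
eef_rot: [2.222, 2.22, 0.002]
ft_force: [0.5, 0.3, 0.3]
opening: 0.0875
gripper_force: 0.0
```

```bash
python3 shot.py w2
```

```text
1.9 [ 0.50040056 -0.24873209  0.2144271 ] [2.22194789e+00 2.21956377e+00 1.64965539e-03] [0.54022769 0.2937069  0.34441325] 318.3220332748853
[[ 1.1e-03  1.0e+00  1.4e-03]
 [ 1.0e+00 -1.1e-03  1.0e-04]
 [ 1.0e-04  1.4e-03 -1.0e+00]]
```

View pics/w2.png

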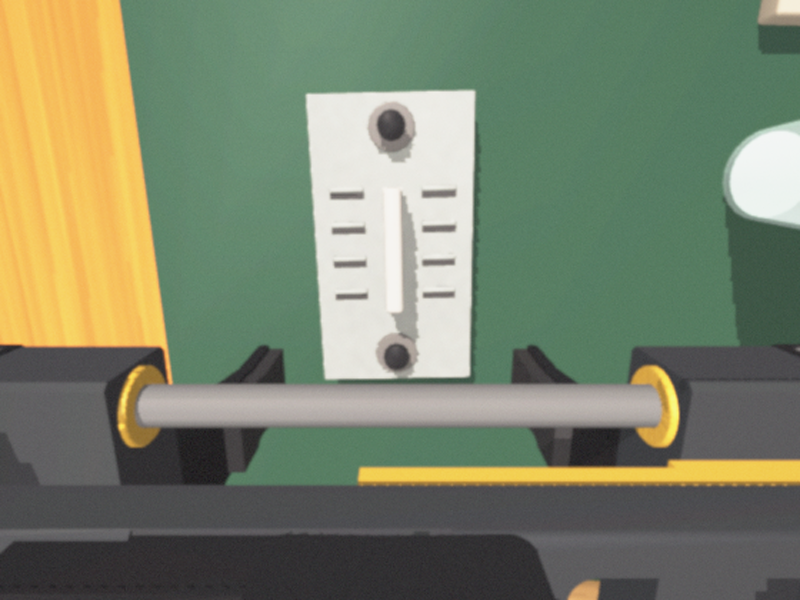

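The pins are now at (391,125) and (397,356), the handle centre at about (393.5,250), and the plate corners at (307,95), (475,91), (470,377) and (324,379).

Run:
```python
from h import *
import pickle
a=pickle.load(open('w1.pkl','rb'))[:2];b=pickle.load(open('w2.pkl','rb'))[:2]; t,sd=ext('top'),ext('side')
for n,u,v in [('pinA',(394,197),(391,125)),('pinB',(398.5,371),(397,356)),('h+',(396,246),(393,188)),('h-',(397.5,340),(394.5,312))]:
    print(n,tri([a,b],[np.array(u)*.7,np.array(v)*.7]))
c=[atz(b,np.array(p)*.7,.029) for p in[(307,95),(475,91),(470,377),(324,379)]]
print(np.round(c,4),np.mean(c,0))
for p,z in[((391,125),.0455),((397,356),.0455),((393,188),.063),((394.5,312),.063)]: print(atz(b,np.array(p)*.7,z))
for p,z in[((394,197),.0455),((398.5,371),.0455),((396,246),.063),((397.5,340),.063)]: print(atz(a,np.array(p)*.7,z))
```

```text
pinA (array([ 0.49695323, -0.14187621,  0.03897014]), [array([ 0.1, -0. ]), array([-0.1,  0. ])])
pinB (array([ 0.50080516, -0.30790344,  0.02322874]), [array([ 0., -0.]), array([-0.,  0.])])
h+ (array([ 0.498478  , -0.18146186,  0.05580829]), [array([-0.1,  0. ]), array([ 0.1, -0. ])])
h- (array([ 0.49954908, -0.25808848,  0.0746797 ]), [array([-0.2,  0. ]), array([ 0.3, -0. ])])
[[ 0.4416 -0.1221  0.029 ]
 [ 0.5524 -0.1197  0.029 ]
 [ 0.5572 -0.323   0.029 ]
 [ 0.4444 -0.3245  0.029 ]] [ 0.49890764 -0.22233759  0.029     ]
[ 0.49714932 -0.14266364  0.0455    ]
[ 0.50084974 -0.29930923  0.0455    ]
[ 0.49844607 -0.18143097  0.063     ]
[ 0.49920532 -0.26136528  0.063     ]
[ 0.4968884  -0.14172387  0.0455    ]
[ 0.50072355 -0.29846073  0.0455    ]
[ 0.49859755 -0.18053397  0.063     ]
[ 0.49981903 -0.26211781  0.063     ]
```

Both views agree with a cover standing on the bench: centre (0.499,-0.222), yaw about +1°, handle top about 0.063. I'll look at the bay with the wrist camera before picking it up.

Request:
servo_tool:
  rows:
    - {"translation": [0.046, 0.86, 0.112], "delta_rot": [0, 0, 0], "grip": 1}
    - {"translation": [0.046, 0.86, 0.112], "delta_rot": [0, 0, 0], "grip": 1}
    - {"translation": [0.046, 0.86, 0.112], "delta_rot": [0, 0, 0], "grip": 1}
    - {"translation": [0.046, 0.86, 0.112], "delta_rot": [0, 0, 0], "grip": 1}
    - {"translation": [0.046, 0.86, 0.112], "delta_rot": [0, 0, 0], "grip": 1}
    - {"translation": [0.046, 0.86, 0.112], "delta_rot": [0, 0, 0], "grip": 1}
    - {"translation": [0.046, 0.86, 0.112], "delta_rot": [0, 0, 0], "grip": 1}
    - {"translation": [0.046, 0.86, 0.112], "delta_rot": [0, 0, 0], "grip": 1}
    - {"translation": [0.046, 0.86, 0.112], "delta_rot": [0, 0, 0], "grip": 1}
    - {"translation": [0, 0, 0], "delta_rot": [0, 0, 0], "grip": 1}

```text
time: 3.2
tcp_pos: [0.5237, 0.2226, 0.2768]
eef_rot: [-2.211, -2.232, -0.01]
ft_force: [0.4, -0.7, -0.9]
opening: 0.0871
gripper_force: 0.0
```

Request:
servo_tool:
  rows:
    - {"translation": [0, 0, 0], "delta_rot": [0, 0, 0], "grip": 1}

```text
time: 3.32
tcp_pos: [0.5248, 0.216, 0.275]
eef_rot: [2.219, 2.221, 0.002]
ft_force: [0.6, -0.8, 0.2]
opening: 0.087
gripper_force: 0.0
```

```bash
python3 shot.py w3
```

```text
3.325 [0.52477533 0.21603567 0.27504258] [2.21937210e+00 2.22126184e+00 2.01872918e-03] [ 0.60027205 -0.82531691  0.15233356] 318.3220332748853
[[-9.e-04  1.e+00  2.e-03]
 [ 1.e+00  9.e-04 -2.e-04]
 [-2.e-04  2.e-03 -1.e+00]]
```

View pics/w3.png

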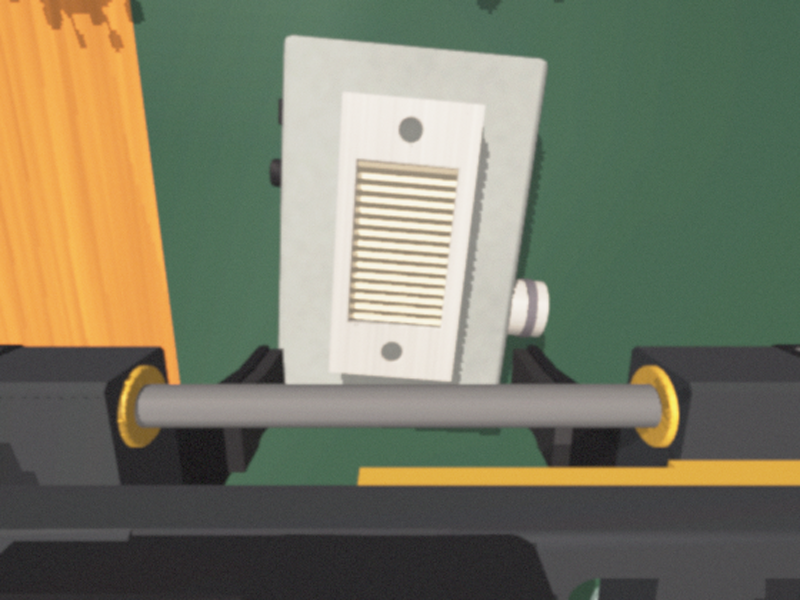

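Request:
servo_tool:
  rows:
    - {"translation": [0.2, 0.5, 0.5], "delta_rot": [0, 0, 0], "grip": 1}
    - {"translation": [0.2, 0.5, 0.5], "delta_rot": [0, 0, 0], "grip": 1}
    - {"translation": [0, 0, 0], "delta_rot": [0, 0, 0], "grip": 1}
    - {"translation": [0, 0, 0], "delta_rot": [0, 0, 0], "grip": 1}

```text
time: 3.88
tcp_pos: [0.5488, 0.2737, 0.3331]
eef_rot: [2.223, 2.218, -0.003]
ft_force: [0.8, 0.2, -0.6]
opening: 0.0869
gripper_force: 0.0
```

```bash
python3 shot.py w4
```

```text
3.875 [0.54879659 0.27366647 0.33309062] [ 2.2232206   2.21840185 -0.00326456] [ 0.8173961   0.16957091 -0.58063169] 318.3220332748853
[[ 2.2e-03  1.0e+00 -8.0e-04]
 [ 1.0e+00 -2.2e-03 -2.1e-03]
 [-2.1e-03 -8.0e-04 -1.0e+00]]
```

View pics/w4.png

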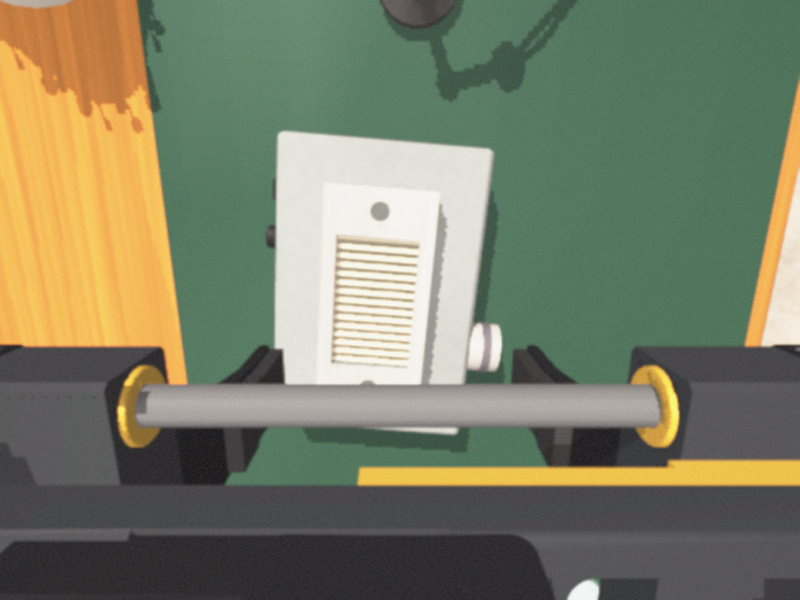

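In w3 the holes are at (411,129) and (391,351), and the frame corners at (343,93), (485,105), (451,381) and (330,373). In w4 hole a is at (379.5,211) and the frame's far corners at (324,183) and (439,192); hole b is half hidden.

Run:
```python
from h import *
import pickle
a=pickle.load(open('w3.pkl','rb'))[:2];b=pickle.load(open('w4.pkl','rb'))[:2]
for n,u,v in [('hA',(411,129),(379.5,211)),('c1',(343,93),(324,183)),('c2',(485,105),(439,192)),('o3',(441,327),(409,367)),('o4',(348,320),(331,361))]:
    print(n,tri([a,b],[np.array(u)*.7,np.array(v)*.7]))
A,B=[atz(a,np.array(p)*.7,.088) for p in[(411,129),(391,351)]]
print(A,B,(A+B)/2,np.linalg.norm(A-B),np.degrees(np.arctan2(-(A-B)[0],(A-B)[1])))
c=[atz(a,np.array(p)*.7,.088) for p in[(343,93),(485,105),(451,381),(330,373)]];print(np.round(c,4),np.mean(c,0))
c=[atz(a,np.array(p)*.7,.086) for p in[(357,159),(459,167),(441,327),(348,320)]];print(np.mean(c,0))
print(atz(b,np.array((379.5,211))*.7,.088))
k=ext('top');A,B=[atz(k,np.array(p)*.7,.088) for p in[(251,345.5),(327.5,350)]];print((A+B)/2,np.degrees(np.arctan2(-(A-B)[0],(A-B)[1])))
A,B=[atz(k,np.array(p)*.7,.045) for p in[(473.5,357.5),(548.5,355)]];print((A+B)/2,np.degrees(np.arctan2(-(A-B)[0],(A-B)[1])))
```

```text
hA (array([0.53452989, 0.32156846, 0.08983995]), [array([-0.1, -0.1]), array([0.1, 0. ])])
c1 (array([0.4893487 , 0.34402898, 0.08824   ]), [array([-0.1, -0. ]), array([0.1, 0. ])])
c2 (array([0.58346934, 0.33668251, 0.08959994]), [array([-0.2, -0.1]), array([0.2, 0.1])])
o3 (array([0.55963085, 0.17875179, 0.07890071]), [array([0.1, 0.1]), array([-0.1, -0.1])])
o4 (array([0.48736521, 0.18414184, 0.07764919]), [array([-0.1, -0.1]), array([0.1, 0.1])])
[0.53471887 0.3217269  0.088     ] [0.52086439 0.16247983 0.088     ] [0.52779163 0.24210337 0.088     ] 0.15984860946303256 -4.972205914745035
[[0.4895 0.344  0.088 ]
 [0.584  0.3368 0.088 ]
 [0.5675 0.1377 0.088 ]
 [0.4736 0.1444 0.088 ]] [0.52863157 0.24074192 0.088     ]
[0.52829968 0.24184329 0.086     ]
[0.534324   0.32151949 0.088     ]
[0.52618183 0.24031763 0.088     ] -4.482387248098218
[ 0.50045253 -0.22382419  0.045     ] 0.7819307035651576
```

The bay centre is at (0.528,0.242) with yaw -4.9°. The holes are 159.8 mm apart (160 expected) and the frame is at 0.088–0.090, so the measurement checks out. Going to the handle.

Request:
servo_tool:
  rows:
    - {"translation": [-0.093, -0.918, -0.2], "delta_rot": [0, 0, 0.011], "grip": 1}
    - {"translation": [-0.093, -0.918, -0.2], "delta_rot": [0, 0, 0.011], "grip": 1}
    - {"translation": [-0.093, -0.918, -0.2], "delta_rot": [0, 0, 0.011], "grip": 1}
    - {"translation": [-0.093, -0.918, -0.2], "delta_rot": [0, 0, 0.011], "grip": 1}
    - {"translation": [-0.093, -0.918, -0.2], "delta_rot": [0, 0, 0.011], "grip": 1}
    - {"translation": [-0.093, -0.918, -0.2], "delta_rot": [0, 0, 0.011], "grip": 1}
    - {"translation": [-0.093, -0.918, -0.2], "delta_rot": [0, 0, 0.011], "grip": 1}
    - {"translation": [-0.093, -0.918, -0.2], "delta_rot": [0, 0, 0.011], "grip": 1}
    - {"translation": [-0.093, -0.918, -0.2], "delta_rot": [0, 0, 0.011], "grip": 1}
    - {"translation": [0, 0, -0.9], "delta_rot": [0, 0, 0], "grip": 1}

```text
time: 5.18
tcp_pos: [0.4977, -0.2278, 0.1726]
eef_rot: [2.211, 2.222, -0.001]
ft_force: [1.0, -0.4, -0.2]
opening: 0.0874
gripper_force: 0.0
```

Request:
servo_tool:
  rows:
    - {"translation": [0, 0, 0], "delta_rot": [0, 0, 0], "grip": 1}
    - {"translation": [0, 0, 0], "delta_rot": [0, 0, 0], "grip": 1}

```text
time: 5.42
tcp_pos: [0.4988, -0.2196, 0.1729]
eef_rot: [2.201, 2.241, 0.001]
ft_force: [1.0, 0.1, 0.8]
opening: 0.0873
gripper_force: 0.0
```

Request:
servo_tool:
  rows:
    - {"translation": [0, -0.035, -0.8], "delta_rot": [0, 0, 0], "grip": 1}
    - {"translation": [0, 0, -0.8], "delta_rot": [0, 0, 0], "grip": 1}
    - {"translation": [0, 0, -0.3], "delta_rot": [0, 0, 0], "grip": 1}
    - {"translation": [0, 0, 0], "delta_rot": [0, 0, 0], "grip": 1}
    - {"translation": [0, 0, 0], "delta_rot": [0, 0, 0], "grip": -1}
    - {"translation": [0, 0, 0], "delta_rot": [0, 0, 0], "grip": -1}
    - {"translation": [0, 0, 0], "delta_rot": [0, 0, 0], "grip": -1}
    - {"translation": [0, 0, 0], "delta_rot": [0, 0, 0], "grip": -1}
    - {"translation": [0, 0, 0], "delta_rot": [0, 0, 0], "grip": -1}
    - {"translation": [0, 0, 0], "delta_rot": [0, 0, 0], "grip": -1}

```text
time: 6.68
tcp_pos: [0.4985, -0.222, 0.0578]
eef_rot: [-2.202, -2.24, -0.0]
ft_force: [0.5, -0.3, -0.1]
opening: 0.0348
gripper_force: 0.0
```

Request:
servo_tool:
  rows:
    - {"translation": [0, 0, 0], "delta_rot": [0, 0, 0], "grip": -1}
    - {"translation": [0, 0, 0], "delta_rot": [0, 0, 0], "grip": -1}
    - {"translation": [0, 0, 0], "delta_rot": [0, 0, 0], "grip": -1}
    - {"translation": [0, 0, 0], "delta_rot": [0, 0, 0], "grip": -1}
    - {"translation": [0, 0, 0], "delta_rot": [0, 0, 0], "grip": -1}

```text
time: 7.3
tcp_pos: [0.4983, -0.222, 0.0578]
eef_rot: [-2.202, -2.24, 0.0]
ft_force: [-0.9, -0.2, 0.2]
opening: 0.012
gripper_force: 30.0
```

Request:
servo_tool:
  rows:
    - {"translation": [0, 0, 0.3], "delta_rot": [0, 0, 0], "grip": -1}
    - {"translation": [0, 0, 0.6], "delta_rot": [0, 0, 0], "grip": -1}
    - {"translation": [0, 0, 0.9], "delta_rot": [0, 0, 0], "grip": -1}
    - {"translation": [0, 0, 0.9], "delta_rot": [0, 0, 0], "grip": -1}
    - {"translation": [0, 0, 0], "delta_rot": [0, 0, 0], "grip": -1}

```text
time: 7.92
tcp_pos: [0.5015, -0.2225, 0.2252]
eef_rot: [2.195, 2.233, 0.006]
ft_force: [1.1, 0.4, -4.1]
opening: 0.0114
gripper_force: 30.0
```

Request:
servo_tool:
  rows:
    - {"translation": [0.05, 0.5, 0], "delta_rot": [0, 0, -0.06], "grip": -1}
    - {"translation": [0.05, 0.85, 0], "delta_rot": [0, 0, -0.06], "grip": -1}
    - {"translation": [0.05, 0.85, 0], "delta_rot": [0, 0, -0.06], "grip": -1}
    - {"translation": [0.05, 0.85, 0], "delta_rot": [0, 0, -0.06], "grip": -1}
    - {"translation": [0.05, 0.85, 0], "delta_rot": [0, 0, -0.06], "grip": -1}
    - {"translation": [0.05, 0.85, 0], "delta_rot": [0, 0, -0.06], "grip": -1}
    - {"translation": [0.05, 0.85, 0], "delta_rot": [0, 0, -0.06], "grip": -1}
    - {"translation": [0.05, 0.85, 0], "delta_rot": [0, 0, -0.06], "grip": -1}
    - {"translation": [0.05, 0.85, 0], "delta_rot": [0, 0, -0.06], "grip": -1}
    - {"translation": [0.035, 0.433, 0], "delta_rot": [0, 0, -0.06], "grip": -1}

```text
time: 9.18
tcp_pos: [0.5257, 0.2451, 0.2185]
eef_rot: [-2.31, -2.125, 0.003]
ft_force: [0.3, -0.7, -4.7]
opening: 0.0115
gripper_force: 30.0
```

Request:
servo_tool:
  rows:
    - {"translation": [0, 0, 0], "delta_rot": [0, 0, 0], "grip": -1}
    - {"translation": [0, 0, 0], "delta_rot": [0, 0, 0], "grip": -1}

```text
time: 9.43
tcp_pos: [0.527, 0.2405, 0.2185]
eef_rot: [-2.317, -2.122, 0.005]
ft_force: [0.5, -0.2, -5.4]
opening: 0.0114
gripper_force: 30.0
```

```bash
python3 shot.py w5
```

```text
9.425 [0.52700442 0.24049521 0.21847991] [-2.31694014 -2.12159842  0.0051615 ] [ 0.45333572 -0.20594247 -5.39737719] 318.3220332748853
[[ 0.0878  0.9961 -0.0024]
 [ 0.9961 -0.0879 -0.0022]
 [-0.0024 -0.0022 -1.    ]]
```

View pics/w5.png

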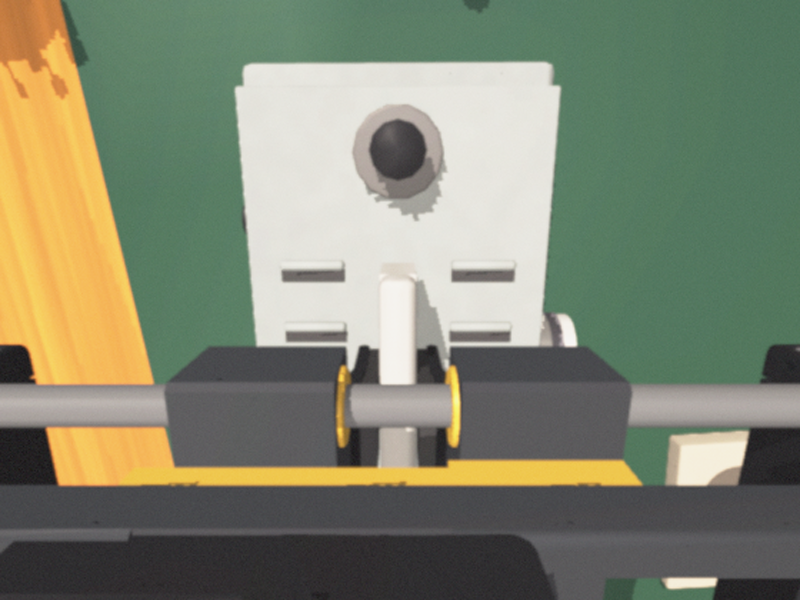

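The cover hangs level, with pin a at (398,149), its collar at (398,151), and the plate's far corners at (237,87) and (559,87).

Run:
```python
from h import *
import pickle
a=pickle.load(open('w5.pkl','rb'))[:2]; o=.2185-.0578
A=atz(a,np.array((398,151))*.7,o+.033); P=atz(a,np.array((398,149))*.7,o+.045)
c1,c2=[atz(a,np.array(p)*.7,o+.029) for p in[(237,87),(559,87)]]
yaw=np.degrees(np.arctan2((c2-c1)[1],(c2-c1)[0])); print(A,P,c1,c2,np.linalg.norm(c2-c1),yaw)
for y in (yaw,-5.05):
    d=np.array([-np.sin(np.radians(y)),np.cos(np.radians(y)),0]); print(y,A-.08*d,P-.08*d,(c1+c2)/2-.102*d)
```

```text
[0.53472195 0.32033391 0.1937    ] [0.53471679 0.32012633 0.2057    ] [0.48186109 0.34604307 0.1897    ] [0.59114337 0.33642057 0.1897    ] 0.10970510119789116 -5.032017934297626
-5.032017934297626 [0.52770495 0.24064224 0.1937    ] [0.52769979 0.24043467 0.2057    ] [0.52755556 0.23962494 0.1897    ]
-5.05 [0.52767994 0.24064445 0.1937    ] [0.52767478 0.24043687 0.2057    ] [0.52752367 0.23962775 0.1897    ]
```

Request:
servo_tool:
  rows:
    - {"translation": [0.005, 0.025, -0.5], "delta_rot": [0, 0, 0], "grip": -1}
    - {"translation": [0, 0, -0.5], "delta_rot": [0, 0, 0], "grip": -1}
    - {"translation": [0, 0, 0], "delta_rot": [0, 0, 0], "grip": -1}
    - {"translation": [0, 0, 0], "delta_rot": [0, 0, 0], "grip": -1}

```text
time: 9.98
tcp_pos: [0.5288, 0.2431, 0.1609]
eef_rot: [2.317, 2.12, 0.002]
ft_force: [0.1, 0.7, -4.1]
opening: 0.0115
gripper_force: 30.0
```

Request:
servo_tool:
  rows:
    - {"translation": [-0.012, -0.012, -0.15], "delta_rot": [0, 0, 0], "grip": -1}
    - {"translation": [0, 0, -0.15], "delta_rot": [0, 0, 0], "grip": -1}
    - {"translation": [0, 0, 0], "delta_rot": [0, 0, 0], "grip": -1}

```text
time: 10.35
tcp_pos: [0.5267, 0.2423, 0.141]
eef_rot: [-2.316, -2.122, 0.003]
ft_force: [-0.2, -0.2, -4.9]
opening: 0.0115
gripper_force: 30.0
```

Request:
servo_tool:
  rows:
    - {"translation": [0, 0, -0.05], "delta_rot": [0, 0, 0], "grip": -1}
    - {"translation": [0, 0, -0.05], "delta_rot": [0, 0, 0], "grip": -1}
    - {"translation": [0, 0, 0], "delta_rot": [0, 0, 0], "grip": -1}

```text
time: 10.72
tcp_pos: [0.5271, 0.2427, 0.1356]
eef_rot: [-2.316, -2.122, 0.001]
ft_force: [-0.8, 0.3, -4.5]
opening: 0.0115
gripper_force: 30.0
```

Request:
servo_tool:
  rows:
    - {"translation": [0, 0, -0.06], "delta_rot": [0, 0, 0], "grip": -1}
    - {"translation": [0, 0, -0.06], "delta_rot": [0, 0, 0], "grip": -1}
    - {"translation": [0, 0, 0], "delta_rot": [0, 0, 0], "grip": -1}

```text
time: 11.1
tcp_pos: [0.527, 0.2425, 0.1282]
eef_rot: [-2.316, -2.122, 0.001]
ft_force: [0.2, -0.3, -6.3]
opening: 0.0113
gripper_force: 30.0
```

Request:
servo_tool:
  rows:
    - {"translation": [0, 0, -0.06], "delta_rot": [0, 0, 0], "grip": -1}
    - {"translation": [0, 0, -0.06], "delta_rot": [0, 0, 0], "grip": -1}
    - {"translation": [0, 0, 0], "delta_rot": [0, 0, 0], "grip": -1}
    - {"translation": [0, 0, 0], "delta_rot": [0, 0, 0], "grip": -1}

```text
time: 11.6
tcp_pos: [0.5272, 0.2428, 0.1214]
eef_rot: [-2.316, -2.122, 0.0]
ft_force: [-0.1, 0.2, -4.5]
opening: 0.0117
gripper_force: 30.0
```

Request:
servo_tool:
  rows:
    - {"translation": [0, 0, -0.02], "delta_rot": [0, 0, 0], "grip": -1}
    - {"translation": [0, 0, -0.01], "delta_rot": [0, 0, 0], "grip": -1}
    - {"translation": [0, 0, 0], "delta_rot": [0, 0, 0], "grip": -1}
    - {"translation": [0, 0, 0], "delta_rot": [0, 0, 0], "grip": -1}

```text
time: 12.1
tcp_pos: [0.5274, 0.2427, 0.1198]
eef_rot: [2.316, 2.122, 0.0]
ft_force: [0.3, -0.7, -2.9]
opening: 0.0114
gripper_force: 30.0
```

Request:
servo_tool:
  rows:
    - {"translation": [0, 0, 0], "delta_rot": [0, 0, 0], "grip": 0}
    - {"translation": [0, 0, 0], "delta_rot": [0, 0, 0], "grip": 0}
    - {"translation": [0, 0, 0], "delta_rot": [0, 0, 0], "grip": 0}
    - {"translation": [0, 0, 0], "delta_rot": [0, 0, 0], "grip": 0}
    - {"translation": [0, 0, 0.3], "delta_rot": [0, 0, 0], "grip": 0}
    - {"translation": [0, 0, 0.6], "delta_rot": [0, 0, 0], "grip": 0}
    - {"translation": [0, -0.4, 0.8], "delta_rot": [0, 0, 0], "grip": -1}
    - {"translation": [0, -0.4, 0.8], "delta_rot": [0, 0, 0], "grip": -1}
    - {"translation": [0, 0, 0], "delta_rot": [0, 0, 0], "grip": -1}
    - {"translation": [0, 0, 0], "delta_rot": [0, 0, 0], "grip": -1}

```text
time: 13.35
tcp_pos: [0.5269, 0.1949, 0.2701]
eef_rot: [2.316, 2.122, 0.001]
ft_force: [-0.4, 0.1, 0.1]
opening: 0.0115
gripper_force: 0.0
```

```bash
python3 shot.py w6
```

```text
13.35 [0.52686098 0.19490146 0.27006073] [2.31601480e+00 2.12229267e+00 7.36205930e-04] [-0.36485398  0.06209683  0.10310199] 318.3220332748853
[[ 8.710e-02  9.962e-01  5.000e-04]
 [ 9.962e-01 -8.710e-02  1.000e-04]
 [ 2.000e-04  5.000e-04 -1.000e+00]]
```

View pics/w6.png

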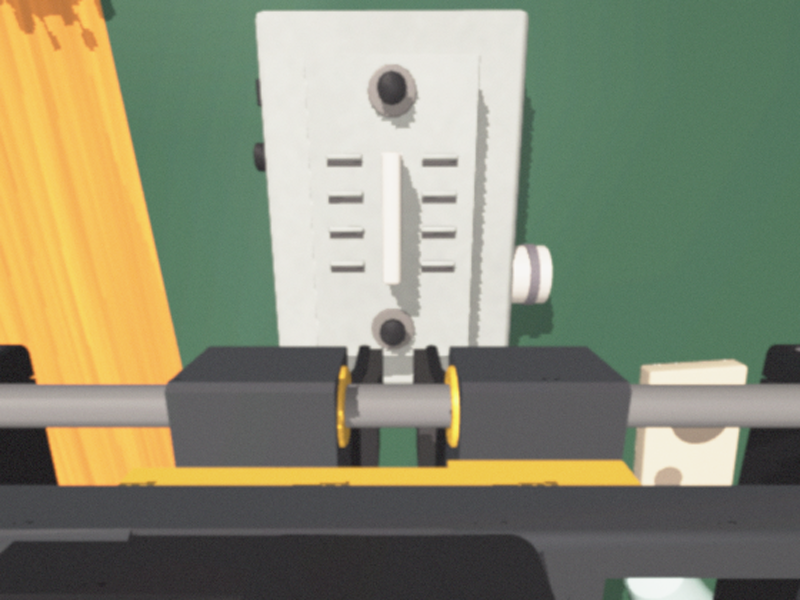

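The cover lies seated, with pin a at (391,88) in its collar at (392,91), and pin b at (393,331) in its collar at (392,328.5). Both pins are up.

Run:
```python
from h import *
import pickle
a=pickle.load(open('w6.pkl','rb'))[:2]
for z,p in[(.095,(392,91)),(.095,(392,328.5)),(.107,(391,88)),(.107,(393,331))]: print(atz(a,np.array(p)*.7,z))
```

```text
[0.53507668 0.32186529 0.095     ]
[0.5208502  0.16370664 0.095     ]
[0.53455092 0.32137373 0.107     ]
[0.52185782 0.16561112 0.107     ]
```

Request:
servo_tool:
  rows:
    - {"translation": [-0.1, -0.517, 0], "delta_rot": [0, 0, 0], "grip": -1}
    - {"translation": [0, 0, -0.7], "delta_rot": [0, 0, 0], "grip": -1}
    - {"translation": [0, 0, -0.7], "delta_rot": [0, 0, 0], "grip": -1}
    - {"translation": [0, 0, -0.7], "delta_rot": [0, 0, 0], "grip": -1}
    - {"translation": [0, 0, 0], "delta_rot": [0, 0, 0], "grip": -1}
    - {"translation": [0, 0, 0], "delta_rot": [0, 0, 0], "grip": -1}

```text
time: 14.15
tcp_pos: [0.5216, 0.1647, 0.1444]
eef_rot: [-2.315, -2.123, -0.002]
ft_force: [-0.3, 0.6, 1.0]
opening: 0.0002
gripper_force: 0.0
```

Request:
servo_tool:
  rows:
    - {"translation": [0, -0.01, -0.2], "delta_rot": [0, 0, 0], "grip": -1}
    - {"translation": [0, 0, -0.06], "delta_rot": [0, 0, 0], "grip": -1}
    - {"translation": [0, 0, -0.05], "delta_rot": [0, 0, 0], "grip": -1}
    - {"translation": [0, 0, -0.05], "delta_rot": [0, 0, 0], "grip": -1}
    - {"translation": [0, 0, 0], "delta_rot": [0, 0, 0], "grip": -1}

```text
time: 14.78
tcp_pos: [0.5214, 0.163, 0.1232]
eef_rot: [2.316, 2.121, 0.0]
ft_force: [-2.5, -1.4, 5.9]
opening: 0.0003
gripper_force: 3.0
```

Request:
servo_tool:
  rows:
    - {"translation": [0, 0, -0.04], "delta_rot": [0, 0, 0], "grip": -1}
    - {"translation": [0, 0, -0.03], "delta_rot": [0, 0, 0], "grip": -1}
    - {"translation": [0, 0, 0], "delta_rot": [0, 0, 0], "grip": -1}

```text
time: 15.15
tcp_pos: [0.5214, 0.163, 0.1191]
eef_rot: [2.316, 2.121, 0.0]
ft_force: [-2.2, -1.4, 7.9]
opening: 0.0006
gripper_force: 3.6
```

Pin b is moving under steady friction; on to its stop.

Request:
servo_tool:
  rows:
    - {"translation": [0, 0, -0.025], "delta_rot": [0, 0, 0], "grip": -1}
    - {"translation": [0, 0, 0], "delta_rot": [0, 0, 0], "grip": -1}
    - {"translation": [0, 0, 0], "delta_rot": [0, 0, 0], "grip": -1}

```text
time: 15.52
tcp_pos: [0.5214, 0.163, 0.1185]
eef_rot: [2.316, 2.121, 0.0]
ft_force: [-5.0, -2.1, 12.6]
opening: 0.0007
gripper_force: 6.5
```

Request:
servo_tool:
  rows:
    - {"translation": [0, 0, -0.02], "delta_rot": [0, 0, 0], "grip": -1}
    - {"translation": [0, 0, 0], "delta_rot": [0, 0, 0], "grip": -1}

```text
time: 15.78
tcp_pos: [0.5215, 0.1631, 0.1183]
eef_rot: [2.315, 2.12, -0.0]
ft_force: [-6.6, -3.3, 19.9]
opening: 0.0004
gripper_force: 10.3
```

Stop reached at TCP z 0.1183 with 20 N (home expected at 0.1185). Now pin a.

Request:
servo_tool:
  rows:
    - {"translation": [0, 0, 0.5], "delta_rot": [0, 0, 0], "grip": -1}
    - {"translation": [0, 0, 0.6], "delta_rot": [0, 0, 0], "grip": -1}
    - {"translation": [0.077, 0.88, 0], "delta_rot": [0, 0, 0], "grip": -1}
    - {"translation": [0.077, 0.88, 0], "delta_rot": [0, 0, 0], "grip": -1}
    - {"translation": [0.077, 0.88, 0], "delta_rot": [0, 0, 0], "grip": -1}
    - {"translation": [0, 0, 0], "delta_rot": [0, 0, 0], "grip": -1}
    - {"translation": [0, 0, -0.3], "delta_rot": [0, 0, 0], "grip": -1}
    - {"translation": [0, 0, -0.3], "delta_rot": [0, 0, 0], "grip": -1}
    - {"translation": [0, 0, 0], "delta_rot": [0, 0, 0], "grip": -1}
    - {"translation": [0, 0, 0], "delta_rot": [0, 0, 0], "grip": -1}

```text
time: 17.02
tcp_pos: [0.5354, 0.3209, 0.145]
eef_rot: [2.317, 2.121, -0.0]
ft_force: [-0.3, -0.3, 0.5]
opening: 0.0003
gripper_force: 0.0
```

Request:
servo_tool:
  rows:
    - {"translation": [0, 0.01, -0.2], "delta_rot": [0, 0, 0], "grip": -1}
    - {"translation": [0, 0, -0.06], "delta_rot": [0, 0, 0], "grip": -1}
    - {"translation": [0, 0, -0.05], "delta_rot": [0, 0, 0], "grip": -1}
    - {"translation": [0, 0, -0.05], "delta_rot": [0, 0, 0], "grip": -1}
    - {"translation": [0, 0, -0.04], "delta_rot": [0, 0, 0], "grip": -1}
    - {"translation": [0, 0, -0.03], "delta_rot": [0, 0, 0], "grip": -1}
    - {"translation": [0, 0, 0], "delta_rot": [0, 0, 0], "grip": -1}
    - {"translation": [0, 0, 0], "delta_rot": [0, 0, 0], "grip": -1}

```text
time: 18.02
tcp_pos: [0.5349, 0.3218, 0.1204]
eef_rot: [2.316, 2.122, -0.001]
ft_force: [-3.0, -2.2, 7.7]
opening: 0.0004
gripper_force: 3.7
```

Request:
servo_tool:
  rows:
    - {"translation": [0, 0, -0.025], "delta_rot": [0, 0, 0], "grip": -1}
    - {"translation": [0, 0, 0], "delta_rot": [0, 0, 0], "grip": -1}
    - {"translation": [0, 0, 0], "delta_rot": [0, 0, 0], "grip": -1}

```text
time: 18.4
tcp_pos: [0.5349, 0.3219, 0.119]
eef_rot: [2.316, 2.122, -0.001]
ft_force: [-2.2, -2.1, 9.1]
opening: 0.0003
gripper_force: 3.9
```

Request:
servo_tool:
  rows:
    - {"translation": [0, 0, -0.02], "delta_rot": [0, 0, 0], "grip": -1}
    - {"translation": [0, 0, 0], "delta_rot": [0, 0, 0], "grip": -1}

```text
time: 18.65
tcp_pos: [0.5349, 0.3219, 0.1185]
eef_rot: [2.315, 2.121, -0.001]
ft_force: [-4.4, -3.1, 12.3]
opening: 0.0005
gripper_force: 6.0
```

Request:
servo_tool:
  rows:
    - {"translation": [0, 0, -0.025], "delta_rot": [0, 0, 0], "grip": -1}
    - {"translation": [0, 0, 0], "delta_rot": [0, 0, 0], "grip": -1}

```text
time: 18.9
tcp_pos: [0.5349, 0.3219, 0.1184]
eef_rot: [2.315, 2.121, -0.001]
ft_force: [-7.6, -5.8, 20.7]
opening: 0.0002
gripper_force: 9.7
```

Request:
servo_tool:
  rows:
    - {"translation": [0, 0, 0.5], "delta_rot": [0, 0, 0], "grip": -1}
    - {"translation": [0, 0, 0.8], "delta_rot": [0, 0, 0], "grip": -1}
    - {"translation": [-0.1, -0.7, 0.6], "delta_rot": [0, 0, 0], "grip": -1}
    - {"translation": [-0.1, -0.7, 0.6], "delta_rot": [0, 0, 0], "grip": -1}
    - {"translation": [0, -0.7, 0], "delta_rot": [0, 0, 0], "grip": -1}
    - {"translation": [0, 0, 0], "delta_rot": [0, 0, 0], "grip": -1}
    - {"translation": [0, 0, 0], "delta_rot": [0, 0, 0], "grip": -1}

```text
time: 19.77
tcp_pos: [0.5229, 0.1967, 0.2651]
eef_rot: [-2.316, -2.122, -0.001]
ft_force: [0.9, 0.3, 0.3]
opening: 0.0007
gripper_force: 0.0
```

```bash
python3 shot.py w7
```

```text
19.775 [0.52291563 0.19669101 0.26508669] [-2.31565533e+00 -2.12230074e+00 -6.77649383e-04] [0.90904133 0.2559221  0.33577572] 318.3220332748853
[[ 8.700e-02  9.962e-01 -0.000e+00]
 [ 9.962e-01 -8.700e-02  7.000e-04]
 [ 7.000e-04 -1.000e-04 -1.000e+00]]
```

View pics/w7.png

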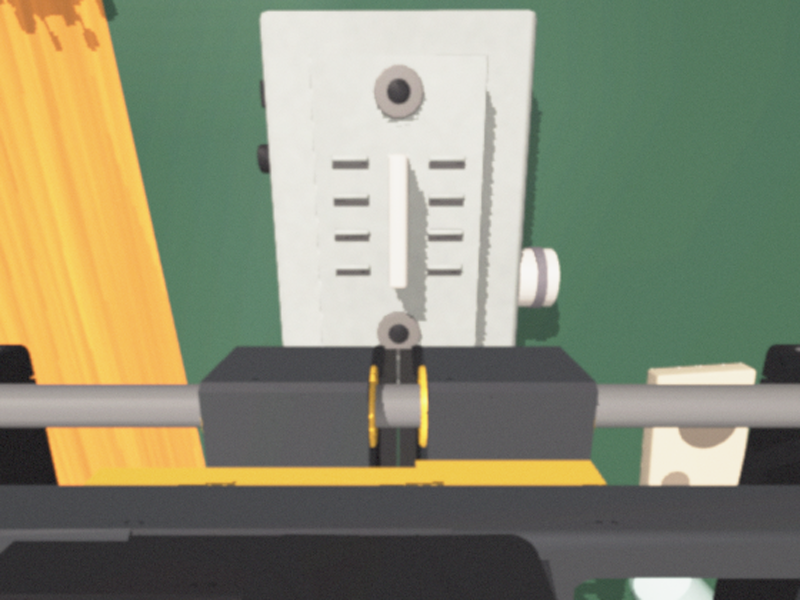

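Both pins, at (398,91) and (399,333), now sit concentric and flush in their collars, with the cover flat on the bay. Handing in.

```bash
python3 -c "
from plant import arm
print(arm.hand_in())"
```

```text
the job is handed in; nothing more can be done
None
```

I set the cover flat on the filter bay with both pins up, pushed both pins to their stops (about 20 N each), touched none of the other items, and handed the job in at about 20 s; no verdict came back.

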